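# Offer up the hinge leaf to the jamb block and hold it for the pin

### The arm

A 6-joint arm with a two-finger parallel gripper is mounted at the origin on the work surface. World frame = base frame: x ahead of the robot, y to its left, z up, the work surface at z = 0. Lengths are in m, angles in rad, forces in N, time in s.
With the tool pointing down it reaches from about 0.35 to 0.95 m from the base axis. Payload 17.4 kg.
Tool frame: the origin (TCP) lies between the finger pads; the fingertips stand 14 mm ahead of it and the grasp point (between the pads) lies 5 mm behind it; z points along the fingers, x is the direction in which the jaws open and shut, and the axes are right-handed (so a half turn about z gives the same grasp; the last joint's range is limited). The gripper opens to 93 mm and grips with 3 to 60 N. Pads are 15 mm wide; open, the fingers measure 128 mm over their backs; the gripper's body (75 mm by 188 mm) begins 65 mm behind the grasp point.
Start: joints at [1.275, 0.116, 1.442, -0, 1.584, -0.038], TCP at [0.172, 0.653, 0.233] pointing down, gripper open.
Joint ranges: [-2.83, 2.83], [-0.83, 2.19], [0.07, 2.5], [-1.14, 4.28], [0.01, 3], [-2.97, 2.97]. Speed limits (rad/s): [1.89, 1.89, 2.22, 3.14, 3.14, 3.14].

### API

Orientations are given as a unit quaternion [x, y, z, w].
In Python, from station import ctrl gives the robot as it stands.
- The arm moves only by the shell command python3 -m inch 'ROWS' [OPENING] [FORCE]. ROWS is JSON, a list of rows, each a list of 4 numbers: the shift along the tool's x, y, z in m, then the turn about the tool's z in degrees. In form: [[dx, dy, dz, spin], ...]. A call has exactly 8 rows; each row shifts and turns the commanded pose from where the row before left it, along the tool's axes as they then stand; what a row does not reach is not made up. A row lasts 1/8 s, in which the tool goes at most 62.5 mm and 10.7 degrees, less where a joint would pass 70% of its speed; a pose out of reach is approached as far as the arm can. A call is refused whole if a number of a shift passes 0.0625 or a number of a turn 10.7, either way. A call with a gripper value outside its range is refused whole. OPENING is the closure, from 0 (fully open) to 1 (shut), set as the call begins (- or left out, the last holds). The fingers move at their own pace and stop on an object; FORCE is the grip in N (left out, the last holds). Time passes only in rows, so rows that do not move let the fingers close, or fill a call up. It gives the time, the measured TCP pose, the force and the opening at its end, in the units of the state.
- ctrl.state(): the state, without advancing time (a new reading comes with each control period).
- ctrl.capture(name): name is "side" or "top" or "wrist"; returns (picture, depth): 400x640x3 uint8, red, green, blue; 400x640 float32, m along the optical axis (not along the pixel's ray), 0 where there is no reading.
- ctrl.get_calibration(name): a dict with "fovy" (degrees; the focal length in pixels is half the picture's height over the tangent of half this angle, whatever the lens; pixels are square), "cx", "cy" (the principal point, pixels), "distortion" ([k1, k2, p1, p2, k3] as OpenCV has them; the pictures are not rectified), "eye" and "attitude" of the camera in the world. Camera axes: x right, y up, looking along -z (the intrinsics and any distortion apply to the point x, -y, -z); pixel columns grow to the right and rows downward; lengths in m; the calibration is good to about 2 mm. A picture is of the moment at which its call begins: read the wrist's pose just before it. get_calibration takes no time and is no camera call; for the wrist camera it gives the pose at the moment of the call.
- ctrl.close_job(): hands the job in, once; it reports no verdict.
Trained networks look in the newest picture that a camera, given by its name, has taken for a name from the list of things; names that differ only in an ending like _2 or _b are one class to them, and where a whole thing is asked for, a point or a joint stands for the part that bears it (a point fixed in the world has none). Each returns a list of dicts, best first, with "confidence" (0 to 1); they miss things now and then, are a little off and sometimes report something else, mostly with a low value. They report only what shows in the picture. A call takes as long as a camera call. They do not tell look-alikes from the thing itself.
- ctrl.look_for(camera, label): "point" ([x, y, z] in m, in world coordinates, good to about 4 mm: the middle of the surface that is visible of it).
- ctrl.cut_out(camera, label): "mask" (400x640 bool, what is visible of it).
- ctrl.place_of(camera, label): "point" ([x, y, z] in m, in world coordinates, good to about 4 mm: a listed point, or the origin of a listed thing).
The state is a dict: "clock": time; "joint_positions": joint angles; "joint_velocities": joint speeds; "joint_torque": joint torques, N m; "position": TCP position; "ee_rot": TCP orientation; "contact_force": force on the tool from outside, world axes, zero at the start; "moment": the same for the moment, N m; "width": finger opening in m.
Only numpy, scipy, OpenCV 4.12 (cv2) and the standard library are available. Lean on these libraries where they do the work, as an engineer would, in place of code of your own. Each camera call takes 0.05 s, during which the arm holds its last target. There are 200 camera calls.

### The job

The hinge pin is parked in the leaf on the white jamb block in the vise: draw it out and lay it in the roomy bay of the clear tray, lengthways like the spare pin there, with its head at the same end. Then pick up the loose leaf that fits (the one with two knuckles), bring it flat and barrel-up to the jamb leaf so that its knuckles sit between the others and all the holes line up for the pin, and finish there still holding it, lightly and without forcing it, so that I can slip the pin in. Leave the other leaf, the spare pin and the rest of the things on the bench where they are.

Things in the scene. Friction and masses are not known exactly. Their poses are not given: they have to be found in the camera images.
- vise: Fixed blue bench vise, jaw tops 78 mm high, 80 mm wide, clamping a white jamb block (40 mm in x, 71 mm in y, top 112 mm above the table). Origin on the table under the block's centre; x points to the fixed jaw (away from the robot), y along jaws and hinge axis, z up. Base 100 mm wide (y); its screw and 103 mm cross handle reach to x = -114 mm, at most 45 mm high.
- jamb_barrel (a point): Middle of the hole axis of the steel leaf screwed on the jamb block, 120 mm high, 28 mm to -x of the block's centre, so the barrel overhangs the block's -x face. Axes as the vise. Barrel 16 mm outside, holes 9 mm; three knuckles 10.5 mm long centred at y = -24, 0, 24 mm. Its plate, 60 (y) x 40 x 4 mm, starts 7.5 mm to +x, its underside 8 mm below the axis.
- jamb_gap_l (a point): Centre, on the hole axis, of the 13.5 mm gap between the jamb leaf's middle and +y knuckles. Open to -x, above and below; at +x the plate's edge stops an entering knuckle about 0.6 mm past true alignment.
- jamb_gap_r (a point): The same for the gap between the middle and -y knuckles.
- pin: Loose brass hinge pin: shank 6 mm thick, 70 mm long; hexagonal head 12 mm across flats, 12 mm long; 28 g. Origin at the head's centre, y from head to tip. It starts lying loosely in the three jamb knuckles along the vise's y, head on the -y side, 10 to 18 mm of bare shank between head and barrel, two flats of the head upright to be pinched from above. Drawn 75 mm to -y it is free.
- pin_head (a point): Centre of the pin's head (axes as the pin).
- pin_tip (a point): End of the pin's shank, 76 mm from the head's centre (axes as the pin).
- tray: Clear plastic parts tray, 206 mm (x) x 146 mm (y) x 18 mm high, 3 mm walls and floor, origin under its centre, fixed to the bench. A 15 mm high wall along y at x = 18 mm parts the roomy pin bay (x from -100 to 16.5 mm) from a smaller bay with screws.
- pin_bay (a point): Centre of the pin bay's floor, 3 mm above the table, axes as the tray; the bay is 116 mm (x) x 140 mm (y) inside. The spare pin lies along y, about 39 mm to the -x side of this point, head at the -y end; the middle and the +x side are free.
- spare_pin_head (a point): Centre of the head of a second, equal brass pin lying in the pin bay; y from head to tip. To be left alone.
- leaf_plate (a point): The loose steel leaf that fits: two knuckles, 100 g, lying flat on the table, barrel side up. Point at the middle of its plate (40 mm in x, 60 mm in y, 4 mm thick), half-way up the thickness, near the centre of mass. x points across the plate to the barrel, y along the hole axis, z up. Plate edges 21 mm to -x and 19 mm to +x, ends 30 mm to either side in y.
- leaf: The same leaf: origin on the underside's level, straight under the middle of its hole axis; axes as leaf_plate.
- leaf_barrel (a point): Middle of that leaf's hole axis, 26.5 mm from leaf_plate in +x and 8 mm above the plate's underside. Barrel 16 mm outside, holes 9 mm; knuckles 10.5 mm long, centred 12 mm either side of this point along y.
- leaf_hole_l (a point): Centre of the hole of the leaf's +y knuckle.
- leaf_hole_r (a point): Centre of the hole of the leaf's -y knuckle.
- other_leaf_plate (a point): Plate middle of the other loose leaf: three knuckles like the jamb leaf, so it cannot fit; same size and axes. The two loose leaves may lie in either place. To be left alone.
- screwdriver_mid (a point): Screwdriver lying on the bench, 190 mm long. To be left alone.
- pliers_mid (a point): Red-handled pliers, 170 mm long, at the pivot. To be left alone.
- shell_mid (a point): Green half shell of a power tool, 190 x 62 x 27 mm. To be left alone.
Mind the look-alikes: they are no part of the job. Leave any green or yellow look-alike of the leaf alone.

How it is judged:
By the outcome, as a careful person would: the job done as asked, in the order asked, and still so for the second after the job is handed in, while the arm keeps its last pose, push and grip.
It also fails if it takes over 61 s, if anything falls off the work surface, if the arm or the gripper's body presses on something with over 40 N, if the wrist force passes 120 N, or if a joint passes its speed limit or range.

## Working session

There is one attempt and no reset: what is moved stays moved. The work goes in short steps, Python scripts to look and compute and a shell command to move; the robot and the scene stay as the last step left them, time stands still between calls to the robot, and variables do not carry over. Pictures are saved under pics/ and viewed, about 8 in all and at most 12, crops included, and the job is handed in when it is done.

```bash
ls; mkdir -p pics; cat > h.py <<'E'
import numpy as np, cv2
from scipy.spatial.transform import Rotation as R
from station import ctrl
def save(cam,name):
    p,d=ctrl.capture(cam); cv2.imwrite(f'pics/{name}.png',p[:,:,::-1]); np.save(f'pics/{name}_d.npy',d); return p,d
def K(c,h=400):
    f=h/2/np.tan(np.radians(c['fovy'])/2); return np.array([[f,0,c['cx']],[0,f,c['cy']],[0,0,1]])
def rot(a):
    a=np.array(a); return a if a.shape==(3,3) else R.from_quat(a).as_matrix()
def uv2w(c,uv,depth):
    q=cv2.undistortPoints(np.array(uv,float).reshape(-1,1,2),K(c),np.array(c['distortion'],float))[:,0]
    d=np.array(depth,float).reshape(-1); P=np.c_[q[:,0]*d,-q[:,1]*d,-d]
    return P@rot(c['attitude']).T+np.array(c['eye'])
def w2uv(c,P):
    p=(np.array(P,float).reshape(-1,3)-np.array(c['eye']))@rot(c['attitude']); p=p*[1,-1,-1]
    return cv2.projectPoints(p,np.zeros(3),np.zeros(3),K(c),np.array(c['distortion'],float))[0][:,0]
def uvz(c,uv,z):
    a=uv2w(c,uv,np.ones(len(np.array(uv).reshape(-1,2)))); e=np.array(c['eye']); r=a-e
    return e+r*((z-e[2])/r[:,2])[:,None]
E
python3 - <<'E'
from h import *
np.set_printoptions(precision=4,suppress=True)
for cam in ['top','side']:
    save(cam,cam+'0'); c=ctrl.get_calibration(cam); print(cam,c)
    for l in ['vise','jamb_barrel','pin_head','pin_tip','tray','pin_bay','spare_pin_head','leaf_plate','leaf_barrel','other_leaf_plate']:
        for r in ctrl.place_of(cam,l)[:2]:
            print(l,np.array(r['point']),round(r['confidence'],2),w2uv(c,r['point'])[0].round())
s=ctrl.state();print(s['clock'],s['ee_rot'],s['contact_force'])
a=cv2.imread('pics/top0.png');cv2.imwrite('pics/top0b.png',cv2.resize(a,(800,500)))
E
```

```text
pics
top {'fovy': 54.249884745284945, 'cx': 318.45183101960856, 'cy': 199.7040465484583, 'distortion': array([-0.0173,  0.    ,  0.    ,  0.    ,  0.    ]), 'eye': array([0.4053, 0.0233, 1.0703]), 'attitude': array([-0.0439,  0.0541,  0.7155, -0.6951])}
vise [ 0.5474  0.2409 -0.0018] 0.89 [233. 205.]
vise [0.5178 0.2727 0.1194] 0.18 [210. 211.]
jamb_barrel [0.5205 0.2439 0.1196] 0.9 [222. 209.]
jamb_barrel [0.5173 0.2336 0.1183] 0.47 [226. 211.]
pin_head [ 0.4794 -0.0643  0.006 ] 0.54 [345. 226.]
pin_head [0.5102 0.1975 0.1134] 0.47 [242. 213.]
pin_tip [0.517  0.2695 0.121 ] 0.59 [211. 211.]
tray [ 0.5619 -0.3119 -0.0008] 0.85 [432. 194.]
pin_bay [ 0.5126 -0.307   0.0036] 0.72 [432. 211.]
pin_bay [ 0.5634 -0.3125 -0.0022] 0.5 [432. 193.]
spare_pin_head [ 0.4773 -0.3369  0.0085] 0.59 [444. 224.]
leaf_plate [ 0.4577 -0.0667 -0.002 ] 0.91 [346. 234.]
leaf_plate [ 0.3493 -0.059   0.0009] 0.68 [345. 274.]
leaf_barrel [ 0.4804 -0.0646  0.0027] 0.89 [345. 226.]
leaf_barrel [ 0.3326 -0.0725  0.0113] 0.72 [350. 281.]
other_leaf_plate [ 0.6184 -0.103  -0.0006] 0.67 [357. 176.]
side {'fovy': 52
[... 422 characters left out ...]
 163.]
pin_tip [0.5112 0.1958 0.1169] 0.71 [284. 164.]
pin_tip [0.5233 0.2708 0.1275] 0.51 [276. 147.]
tray [ 0.5603 -0.3081  0.0014] 0.88 [393. 293.]
tray [0.5222 0.2706 0.1267] 0.46 [276. 148.]
pin_bay [ 0.5128 -0.3066  0.0047] 0.88 [379. 300.]
spare_pin_head [ 0.4734 -0.3403  0.0084] 0.54 [375. 316.]
spare_pin_head [ 0.4808 -0.0533  0.0105] 0.26 [317. 241.]
leaf_plate [ 0.3527 -0.0649 -0.0008] 0.84 [281. 264.]
leaf_plate [ 0.5455 -0.0035  0.0013] 0.78 [327. 223.]
leaf_barrel [ 0.3263 -0.0708  0.0093] 0.82 [274. 268.]
leaf_barrel [ 0.5681 -0.0163  0.0048] 0.77 [335. 222.]
other_leaf_plate [ 0.6177 -0.1062  0.0039] 0.53 [365. 234.]
1.1 [0.7921 0.6104 0.     0.    ] [-0.082  -0.5738  0.214 ]
```

View top.

View pics/top0b.png

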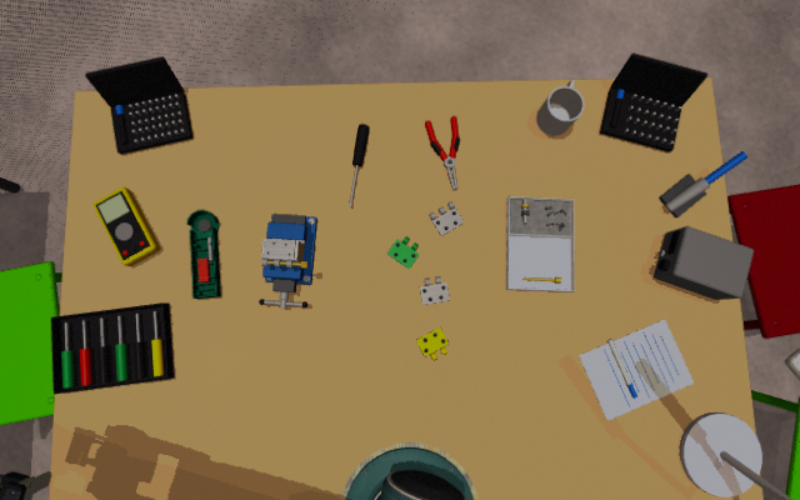

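```bash
python3 - <<'E'
import cv2,numpy as np
a=cv2.imread('pics/top0.png');f=lambda x,y,w,h,s:cv2.resize(a[y:y+h,x:x+w],None,fx=s,fy=s,interpolation=cv2.INTER_CUBIC)
A=f(335,155,40,95,6) # 240x570
B=f(200,165,62,85,4) ;C=f(400,150,70,90,3)
o=np.zeros((600,800,3),np.uint8)
for im,x,y in((A,0,0),(B,250,0),(C,520,0)): o[y:y+im.shape[0],x:x+im.shape[1]]=im
b=cv2.imread('pics/side0.png'); D=cv2.resize(b[135:180,250:320],None,fx=5,fy=5,interpolation=cv2.INTER_CUBIC)
o[350:575,250:600]=D
cv2.imwrite('pics/c1.png',o)
E
```

```text
(no output)
```

View pics/c1.png

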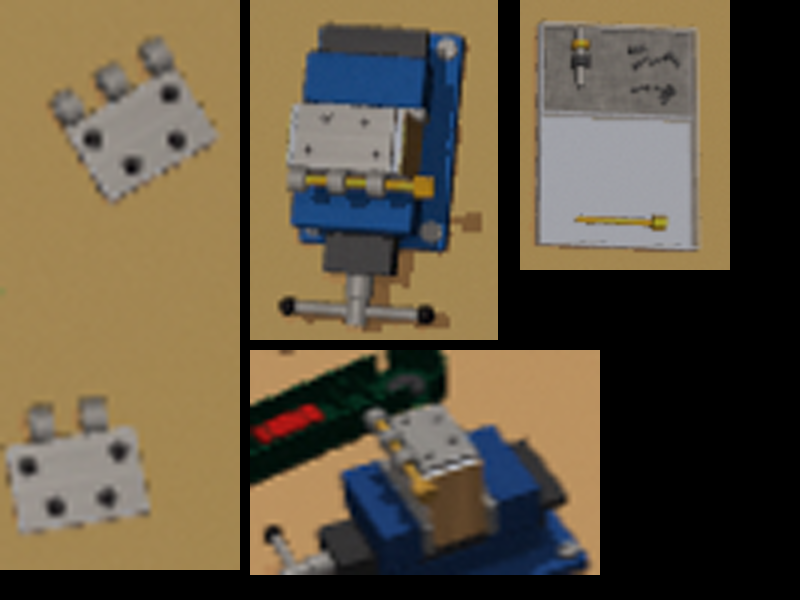

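```bash
cat >> h.py <<'E'
def yaw(q): M=rot(q); return np.degrees(np.arctan2(M[1,0],M[0,0]))
def plan(target,yawt,n,s=None,cmd=None):
    """n equal rows (tool axes) from present TCP to target at yawt (deg, of tool x)"""
    s=s or ctrl.state(); p=np.array(s['position']); y0=yaw(s['ee_rot'])
    d=(np.array(target)-p)/n; dy=(yawt-y0+180)%360-180
    out=[]
    for i in range(n):
        a=np.radians(y0+dy*i/n); tx=np.array([np.cos(a),np.sin(a),0]); ty=np.array([np.sin(a),-np.cos(a),0])
        out.append([round(float(d@tx),4),round(float(d@ty),4),round(float(-d[2]),4),round(-dy/n,2)])
    print('from',p.round(4),round(y0,2),'rows',out,'norm',np.linalg.norm(d).round(4))
E
python3 - <<'E'
from h import *
np.set_printoptions(precision=4,suppress=True)
c=ctrl.get_calibration('wrist');s=ctrl.state();M=rot(s['ee_rot'])
print(c['fovy'],c['cx'],c['cy'],c['distortion'],'eye in tool',(c['eye']-np.array(s['position']))@M,'att in tool\n',M.T@rot(c['attitude']))
plan([.512-.04,.198+.053,.233],-6,8)
plan([.512,.198,.233],-6,10)
E
```

```text
65.87762305290812 318.60122103459963 203.13822135066513 [-0.009  0.     0.     0.     0.   ] eye in tool [-0.0008 -0.0814 -0.1529] att in tool
 [[ 1.      0.0016 -0.0001]
 [ 0.0015 -0.9554 -0.2952]
 [-0.0006  0.2952 -0.9554]]
from [0.1721 0.6527 0.2326] 75.23 rows [[-0.039, 0.049, -0.0, np.float64(10.15)], [-0.0297, 0.0552, -0.0, np.float64(10.15)], [-0.0195, 0.0595, -0.0, np.float64(10.15)], [-0.0087, 0.062, -0.0, np.float64(10.15)], [0.0023, 0.0626, -0.0, np.float64(10.15)], [0.0133, 0.0612, -0.0, np.float64(10.15)], [0.0239, 0.0579, -0.0, np.float64(10.15)], [0.0337, 0.0528, -0.0, np.float64(10.15)]] norm 0.0627
from [0.1721 0.6527 0.2326] 75.23 rows [[-0.0353, 0.0445, -0.0, np.float64(8.12)], [-0.0287, 0.049, -0.0, np.float64(8.12)], [-0.0215, 0.0526, -0.0, np.float64(8.12)], [-0.0138, 0.0551, -0.0, np.float64(8.12)], [-0.0059, 0.0565, -0.0, np.float64(8.12)], [0.0021, 0.0567, -0.0, np.float64(8.12)], [0.0101, 0.0559, -0.0, np.float64(8.12)], [0.0179, 0.0539, -0.0, np.float64(8.12)], [0.0254, 0.0508, -0.0, np.float64(8.12)], [0.0323, 0.0467, -0.0, np.float64(8.12)]] norm 0.0568
```

```bash
python3 -m inch '[[-0.035,0.0445,0,8.1],[-0.029,0.049,0,8.1],[-0.0215,0.0526,0,8.1],[-0.014,0.055,0,8.1],[-0.006,0.0565,0,8.1],[0.002,0.0567,0,8.1],[0.010,0.056,0,8.1],[0.018,0.054,0,8.1]]' 0.45 && python3 -m inch '[[0.0255,0.0508,0,8.1],[0.032,0.0467,0,8.1],[0,0,0,0],[0,0,0,0],[0,0,0,0],[0,0,0,0],[0,0,0,0],[0,0,0,0]]'
python3 - <<'E'
from h import *
np.set_printoptions(precision=4,suppress=True)
c=ctrl.get_calibration('wrist');save('wrist','w1')
for l in ['jamb_barrel','jamb_gap_l','jamb_gap_r','pin_head','pin_tip','vise']:
    for r in ctrl.place_of('wrist',l)[:2]: print(l,np.array(r['point']),round(r['confidence'],2),w2uv(c,r['point'])[0].round())
np.save('pics/w1_c.npy',c,allow_pickle=True)
E
```

```text
clock: 2.1
position: [0.445, 0.287, 0.2329]
ee_rot: [0.996, 0.089, 0.0, -0.0]
contact_force: [0.5, 1.6, -0.2]
width: 0.0511
clock: 3.1
position: [0.5122, 0.1982, 0.2327]
ee_rot: [0.999, -0.05, 0.0, -0.0]
contact_force: [-0.0, -0.1, 0.6]
width: 0.0508
jamb_barrel [0.5191 0.247  0.1187] 0.73 [320. 147.]
jamb_gap_l [0.52   0.2584 0.1168] 0.66 [319. 134.]
jamb_gap_l [0.5188 0.235  0.1191] 0.62 [321. 161.]
jamb_gap_r [0.52   0.2584 0.1168] 0.66 [319. 134.]
jamb_gap_r [0.5188 0.235  0.1191] 0.62 [321. 161.]
pin_head [0.5158 0.193  0.118 ] 0.74 [322. 207.]
pin_head [ 0.4791 -0.051   0.0082] 0.63 [313. 342.]
pin_tip [0.5195 0.2689 0.1231] 0.82 [318. 121.]
vise [ 0.543   0.2425 -0.0039] 0.65 [339. 137.]
```

View pics/w1.png

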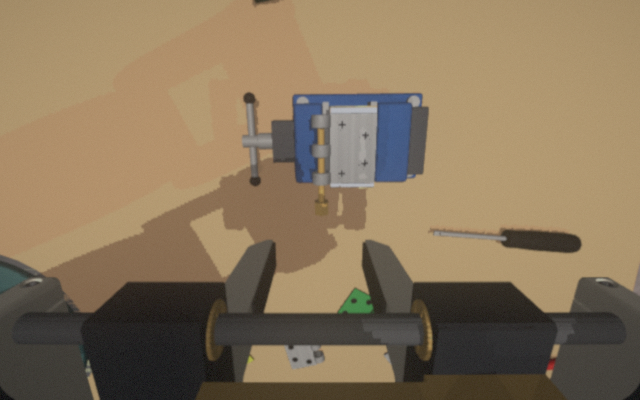

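```bash
python3 - <<'E'
from h import *
np.set_printoptions(precision=4,suppress=True)
c=np.load('pics/w1_c.npy',allow_pickle=True).item()
a=cv2.imread('pics/w1.png');hsv=cv2.cvtColor(a,cv2.COLOR_BGR2HSV).astype(int);d=np.load('pics/w1_d.npy')
m=(hsv[...,1]>110)&(hsv[...,0]>12)&(hsv[...,0]<32)
d0=d.copy(); 
vv,uu=np.mgrid[0:400,0:640]; W=uv2w(c,np.c_[uu.ravel(),vv.ravel()],d.ravel()).reshape(400,640,3)
m&=(W[...,2]>.105)&(W[...,2]<.135)&(uu>300)&(uu<340)&(vv>110)&(vv<220)
for v in range(112,220,3):
    k=np.where(m[v])[0]
    if len(k): P=uvz(c,[[k.mean(),v]],.1185)[0];print(v,k.min(),k.max(),P,W[v,k].mean(0),end='\n')
# plate top edges: points high z
t=(W[...,2]>.108)&(uu>300)&(uu<385)&(vv>100)&(vv<195)
cs=[]
for v in range(110,186,5):
    k=np.where(t[v])[0]; print(v,k.min(),k.max(),uvz(c,[[k.min(),v],[k.max(),v]],.114)[:,:2].ravel())
for v,u in [(121,320),(150,320),(178,320),(120,330),(207,322)]: print(u,v,a[v,u],W[v,u])
E
```

```text
130 318 323 [0.5212 0.2615 0.1185] [0.5212 0.2619 0.125 ]
133 318 323 [0.521  0.259  0.1185] [0.521  0.2595 0.1247]
136 318 323 [0.5207 0.2565 0.1185] [0.5208 0.257  0.1246]
139 318 323 [0.5205 0.254  0.1185] [0.5205 0.2546 0.1244]
142 318 323 [0.5202 0.2515 0.1185] [0.5203 0.2521 0.1238]
160 319 323 [0.5191 0.2361 0.1185] [0.5192 0.2369 0.1233]
163 318 323 [0.5184 0.2335 0.1185] [0.5185 0.2343 0.1227]
166 318 323 [0.5182 0.2309 0.1185] [0.5182 0.2318 0.123 ]
169 319 323 [0.5183 0.2282 0.1185] [0.5184 0.2291 0.123 ]
172 319 322 [0.5176 0.2256 0.1185] [0.5177 0.2266 0.1232]
187 318 324 [0.5167 0.2121 0.1185] [0.5168 0.2128 0.1214]
190 318 324 [0.5162 0.2094 0.1185] [0.5162 0.2101 0.1213]
193 318 324 [0.5162 0.2066 0.1185] [0.5162 0.2073 0.121 ]
196 318 324 [0.5159 0.2038 0.1185] [0.516  0.2045 0.1209]
199 318 324 [0.5156 0.201  0.1185] [0.5157 0.2015 0.1203]
202 315 326 [0.5145 0.1983 0.1185] [0.5146 0.199  0.1208]
205 315 327 [0.5151 0.1954 0.1185] [0.5152 0.1968 0.1231]
208 315 327 [0.5148 0.1925 0.1185] [0.5149 0.194  0.1231]
211 315 327 [0.5145 0.1896 0.1185] [0.5146 0.1911 0.123 
[... 256 characters left out ...]
.5686 0.2563]
135 317 375 [0.5178 0.2573 0.5676 0.2522]
140 317 375 [0.5174 0.253  0.5674 0.248 ]
145 312 375 [0.5126 0.2492 0.5672 0.2437]
150 312 380 [0.5121 0.2449 0.5713 0.2389]
155 312 375 [0.5117 0.2406 0.5667 0.235 ]
160 318 378 [0.5165 0.2357 0.5692 0.2303]
165 318 374 [0.516  0.2312 0.5654 0.2262]
170 318 374 [0.5155 0.2268 0.5652 0.2217]
175 312 374 [0.5097 0.2228 0.565  0.2172]
180 312 374 [0.5092 0.2182 0.5648 0.2126]
185 316 373 [0.5123 0.2133 0.5636 0.208 ]
320 121 [145 149 153] [0.5216 0.2692 0.129 ]
320 150 [139 144 149] [0.5192 0.246  0.1277]
320 178 [133 137 143] [0.5169 0.2226 0.1289]
330 120 [116 120 123] [0.53   0.2687 0.1157]
322 207 [ 64 104 130] [0.5159 0.1952 0.1241]
```

```bash
python3 - <<'E'
from h import *
plan([.515,.1925,.126],-5.3,4)
E
```

```text
from [0.5124 0.1979 0.2326] -5.77 rows [[0.0008, 0.0013, 0.0267, np.float64(-0.12)], [0.0008, 0.0013, 0.0267, np.float64(-0.12)], [0.0008, 0.0013, 0.0267, np.float64(-0.12)], [0.0008, 0.0013, 0.0267, np.float64(-0.12)]] norm 0.0267
```

```bash
python3 -m inch '[[0.001,0.0015,0.03,-0.4],[0.001,0.0015,0.03,0],[0.001,0.002,0.02,0],[0,0,0.015,0],[0,0,0.0117,0],[0,0,0,0],[0,0,0,0],[0,0,0,0]]' 0.45
python3 - <<'E'
from h import *
np.set_printoptions(precision=4,suppress=True)
c=ctrl.get_calibration('wrist');p,d=save('wrist','w2');np.save('pics/w2_c.npy',c,allow_pickle=True)
cv2.imwrite('pics/w2b.png',cv2.resize(p[60:320,170:490,::-1],None,fx=2.3,fy=2.3,interpolation=cv2.INTER_CUBIC))
print(w2uv(c,[[.515,.1925,.118],ctrl.state()['position']]))
E
```

```text
clock: 4.45
position: [0.5152, 0.1928, 0.1267]
ee_rot: [0.999, -0.047, 0.0, -0.0]
contact_force: [-0.2, -0.5, 0.4]
width: 0.0511
[[316.712  256.1681]
 [316.7775 262.7972]]
```

View pics/w2b.png

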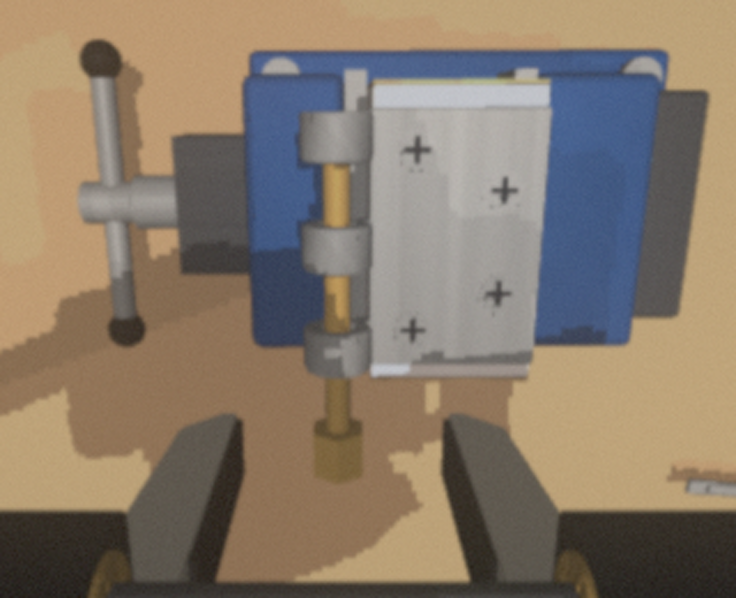

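```bash
python3 -m inch '[[-0.001,0,0,0],[0,0,0,0],[0,0,0,0],[0,0,0,0],[0,0,0,0],[0,0,0,0],[0,0,0,0],[0,0,0,0]]' 1 25
```

```text
clock: 5.5
position: [0.5139, 0.1928, 0.1259]
ee_rot: [0.999, -0.047, -0.0, 0.0]
contact_force: [0.1, -0.1, -0.2]
width: 0.0114
```

```bash
python3 -m inch '[[0,0,-0.0008,0],[0,0.008,0,0],[0,0.01,0,0],[0,0.01,0,0],[0,0,0,0],[0,0,0,0],[0,0,0,0],[0,0,0,0]]'
```

```text
clock: 6.5
position: [0.5113, 0.1651, 0.1267]
ee_rot: [0.999, -0.047, -0.0, 0.0]
contact_force: [0.2, 0.3, -0.1]
width: 0.0112
```

```bash
python3 - <<'E'
from h import *
np.set_printoptions(precision=4,suppress=True)
s=ctrl.state();print(s['contact_force'],s['moment'],s['position'])
c=ctrl.get_calibration('wrist');p,d=save('wrist','w3')
hsv=cv2.cvtColor(np.ascontiguousarray(p),cv2.COLOR_RGB2HSV).astype(int)
m=(hsv[...,1]>110)&(hsv[...,0]>12)&(hsv[...,0]<32)
vv,uu=np.mgrid[0:400,0:640]; W=uv2w(c,np.c_[uu.ravel(),vv.ravel()],d.ravel()).reshape(400,640,3)
m&=(W[...,2]>.105)&(W[...,2]<.14)&(uu>300)&(uu<340)
for v in range(90,280,5):
    k=np.where(m[v])[0]
    if len(k): print(v,k.min(),k.max(),W[v,k].mean(0))
E
```

```text
[ 0.237   0.3223 -0.1476] [-0.0882  0.0651  0.006 ] [0.5113 0.1651 0.1267]
125 315 322 [0.5192 0.2384 0.1259]
130 314 323 [0.5189 0.2361 0.126 ]
135 314 323 [0.5187 0.2337 0.1251]
140 314 323 [0.5185 0.2313 0.1255]
145 314 323 [0.5183 0.2289 0.1255]
175 314 323 [0.5168 0.2136 0.1243]
180 314 323 [0.5165 0.211  0.1243]
185 314 324 [0.5165 0.2082 0.1236]
190 314 324 [0.5163 0.2054 0.1232]
195 314 323 [0.5158 0.2029 0.1238]
200 313 324 [0.5155 0.1999 0.1228]
205 314 323 [0.5152 0.1971 0.123 ]
210 314 323 [0.5149 0.1942 0.1226]
215 314 323 [0.5147 0.1914 0.1227]
220 314 323 [0.5144 0.1885 0.1224]
225 314 323 [0.5141 0.1855 0.1222]
230 314 323 [0.5138 0.1824 0.1218]
235 314 323 [0.5135 0.1795 0.1219]
240 314 323 [0.5132 0.1765 0.1218]
245 309 327 [0.5126 0.1724 0.1196]
250 309 328 [0.5127 0.1711 0.1233]
255 308 329 [0.5125 0.1685 0.1242]
260 308 328 [0.5119 0.1653 0.124 ]
265 309 329 [0.5121 0.1619 0.1235]
270 317 321 [0.5119 0.1592 0.1243]
```

```bash
python3 -m inch '[[0,0.01,0,0],[0,0.013,0,0],[0,0.013,0,0],[0,0.013,0,0],[0,0.013,0,0],[0,0.01,0,0],[0,0,-0.03,0],[0,0,-0.03,0]]'
python3 - <<'E'
from h import *
np.set_printoptions(precision=4,suppress=True)
s=ctrl.state();print(s['contact_force'],s['position'])
p,d=save('wrist','w4'); p,d=save('top','t4'); c=ctrl.get_calibration('top')
# tray yaw & spare pin from top
P=p.copy();hsv=cv2.cvtColor(np.ascontiguousarray(p),cv2.COLOR_RGB2HSV).astype(int)
vv,uu=np.mgrid[0:400,0:640]
m=(hsv[...,1]>150)&(hsv[...,0]>15)&(hsv[...,0]<35)&(uu>408)&(uu<456)&(vv>195)&(vv<232)
k=np.argwhere(m)[:,::-1]; print(len(k),k.min(0),k.max(0))
W=uvz(c,k,.008)[:,:2]; mu=W.mean(0);U=np.linalg.svd(W-mu)[2][0];print(mu,U,'yaw',np.degrees(np.arctan2(-U[0]*np.sign(U[1]),abs(U[1]))))
t=(W-mu)@U*np.sign(U[1]);print('head end',W[t.argmin()],'tip',W[t.argmax()])
# tray white floor
w=(hsv[...,1]<60)&(hsv[...,2]>120)&(uu>400)&(uu<465)&(vv>150)&(vv<240)
w=cv2.morphologyEx(w.astype(np.uint8),cv2.MORPH_OPEN,np.ones((3,3)));n,L,st,ce=cv2.connectedComponentsWithStats(w);i=st[1:,4].argmax()+1
r=cv2.minAreaRect(np.argwhere(L==i)[:,::-1].astype(np.float32));b=cv2.boxPoints(r);print(b,uvz(c,b,.003)[:,:2],uvz(c,[r[0]],.003))
print(c['eye'])
a=np.hstack([cv2.resize(p[140:250,390:480,::-1],None,fx=4,fy=4,interpolation=cv2.INTER_CUBIC),cv2.resize(cv2.imread('pics/w4.png')[50:350,170:490],(440,440))]);cv2.imwrite('pics/c2.png',a)
E
```

```text
clock: 7.55
position: [0.5043, 0.0927, 0.1874]
ee_rot: [0.999, -0.047, -0.0, 0.0]
contact_force: [-0.3, 0.6, -0.2]
width: 0.0114
[-0.2724  0.5592 -0.1968] [0.5043 0.0927 0.1874]
49 [419 223] [447 226]
[ 0.4779 -0.3153] [-0.0912 -0.9958] yaw -5.23283851107466
head end [ 0.4707 -0.3441] tip [ 0.4812 -0.2675]
[[406. 166.]
 [459. 166.]
 [459. 233.]
 [406. 233.]] [[ 0.6425 -0.2428]
 [ 0.6386 -0.3926]
 [ 0.4508 -0.3776]
 [ 0.4552 -0.2313]] [[ 0.5456 -0.3108  0.003 ]]
[0.4053 0.0233 1.0703]
```

View pics/c2.png

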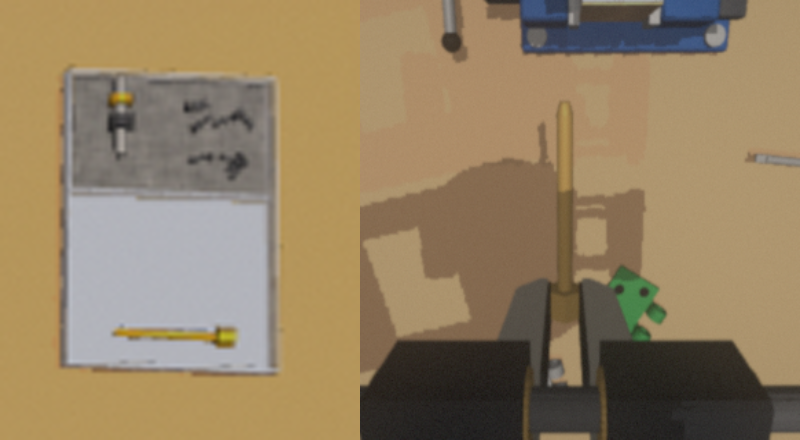

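```bash
python3 - <<'E'
from h import *
np.set_printoptions(precision=4,suppress=True)
c=ctrl.get_calibration('top')
q=np.array([[67,70],[276,77],[62,366],[278,372],[67,190],[275,198]])/4+[389.6,139.6]
W=uvz(c,q,.018)[:,:2];print(W)
for i,j in((1,0),(3,2),(5,4)):
    v=W[j]-W[i];print('yaw from y',np.degrees(np.arctan2(-v[0],v[1])),np.linalg.norm(v))
for i,j in((2,0),(3,1)):
    v=W[j]-W[i];print('yaw from x',np.degrees(np.arctan2(v[1],v[0])),np.linalg.norm(v))
ctr=W[:4].mean(0);y=np.radians(-4);
print(ctr)
for yw in(-3,-4,-5):
    y=np.radians(yw);X=np.array([np.cos(y),np.sin(y)]);Y=np.array([-np.sin(y),np.cos(y)])
    print(yw,'bay',ctr-42*.001*X,'head target',ctr+(-.042+.012)*X-.038*Y,'spare in tray',[(np.array(p)-ctr)@X for p in([.4719,-.338],[.4812,-.2675])])
plan([.53,-.35,.19],-4.5,8)
E
```

```text
[[ 0.6643 -0.2416]
 [ 0.6556 -0.3873]
 [ 0.4597 -0.2256]
 [ 0.4512 -0.3723]
 [ 0.58   -0.2364]
 [ 0.5705 -0.3798]]
yaw from y -3.4263971595132707 0.1460127950956108
yaw from y -3.2986962197950875 0.1469307182105888
yaw from y -3.7950111955098076 0.14369903793114075
yaw from x -4.45625175999932 0.20525741358935792
yaw from x -4.201382572178595 0.20491552304770286
[ 0.5577 -0.3067]
-3 bay [ 0.5158 -0.3045] head target [ 0.5258 -0.3431] spare in tray [np.float64(-0.08406882742278105), np.float64(-0.07847125766469101)]
-4 bay [ 0.5158 -0.3038] head target [ 0.5251 -0.3425] spare in tray [np.float64(-0.08343236819738606), np.float64(-0.0790728539289305)]
-5 bay [ 0.5159 -0.3031] head target [ 0.5245 -0.342 ] spare in tray [np.float64(-0.08277049466441067), np.float64(-0.0796503638358673)]
from [0.5056 0.0931 0.1901] -5.38 rows [[0.0082, 0.0549, 0.0, np.float64(-0.11)], [0.0081, 0.0549, 0.0, np.float64(-0.11)], [0.008, 0.0549, 0.0, np.float64(-0.11)], [0.0079, 0.0549, 0.0, np.float64(-0.11)], [0.0078, 0.0549, 0.0, np.float64(-0.11)], [0.0077, 0.0549, 0.0, np.float64(-0.11)], [0.0076, 0.0549, 0.0, np.float64(-0.11)], [0.0075, 0.055, 0.0, np.float64(-0.11)]] norm 0.0555
```

```bash
python3 -m inch '[[0.0076,0.05,0.0,-0.2],[0.0076,0.056,0,-0.2],[0.0076,0.056,0,-0.2],[0.0076,0.056,0,-0.2],[0.0076,0.056,0,-0.2],[0.0076,0.056,0,-0.2],[0.0076,0.056,0,-0.2],[0.0076,0.048,0,-0.1]]' && python3 -m inch '[[0,0,0.02,0],[0,0,0.04,0],[0,0,0.04,0],[0,0,0.02,0],[0,0,0,0],[0,0,0,0],[0,0,0,0],[0,0,0,0]]'
python3 - <<'E'
from h import *
save('wrist','w5'); plan([.526,-.3425,.019],-3.9,3)
E
```

```text
clock: 8.65
position: [0.5292, -0.3465, 0.1858]
ee_rot: [0.999, -0.034, -0.0, -0.0]
contact_force: [0.1, 0.2, 0.9]
width: 0.0115
clock: 9.65
position: [0.5301, -0.3445, 0.0677]
ee_rot: [0.999, -0.034, 0.001, 0.0]
contact_force: [0.7, -1.0, 0.4]
width: 0.0112
from [ 0.53   -0.3444  0.0674] -3.87 rows [[-0.0014, -0.0005, 0.0161, np.float64(0.01)], [-0.0014, -0.0005, 0.0161, np.float64(0.01)], [-0.0014, -0.0005, 0.0161, np.float64(0.01)]] norm 0.0162
```

View pics/w5.png

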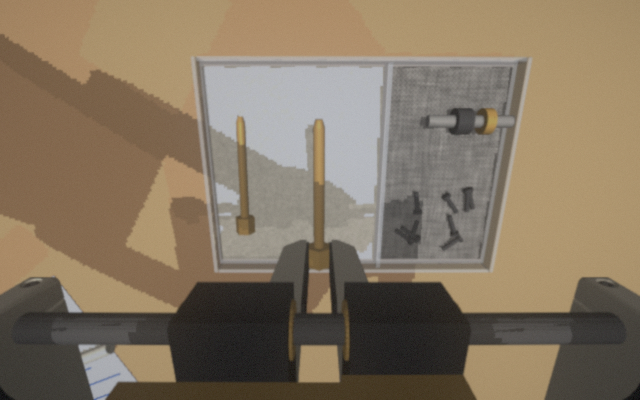

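```bash
python3 -m inch '[[-0.002,-0.003,0.014,0],[-0.002,-0.003,0.014,0],[0,0,0.012,0],[0,0,0.0084,0],[0,0,0,0],[0,0,0,0],[0,0,0,0],[0,0,0,0]]'
```

```text
clock: 10.7
position: [0.5262, -0.338, 0.0183]
ee_rot: [0.999, -0.034, -0.0, 0.0]
contact_force: [-0.3, 0.1, 0.6]
width: 0.0117
```

```bash
python3 -m inch '[[0,0,0,0],[0,0,0,0],[0,0,0,0],[0,0,0,0],[0,0,0,0],[0,0,-0.01,0],[0,0,-0.03,0],[0,0,-0.05,0]]' 0.7
python3 - <<'E'
from h import *
np.set_printoptions(precision=4,suppress=True)
p,d=save('wrist','w6');c=ctrl.get_calibration('wrist')
for l in ['pin_head','pin_tip','spare_pin_head']:
    for r in ctrl.place_of('wrist',l)[:2]: print(l,np.array(r['point']),round(r['confidence'],2),w2uv(c,r['point'])[0].round())
# leaf from earlier top image t4 (arm clear?) 
p=cv2.imread('pics/top0.png');c=ctrl.get_calibration('top')
g=p[222:248,332:362]; 
hsv=cv2.cvtColor(p,cv2.COLOR_BGR2HSV).astype(int);m=np.zeros((400,640),np.uint8);m[218:250,330:364]=(hsv[218:250,330:364,1]<75)
k=np.argwhere(m)[:,::-1].astype(np.float32);r=cv2.minAreaRect(k);b=cv2.boxPoints(r);W=uvz(c,b,.004)[:,:2];print(len(k),r,'\n',W)
v=[W[i]-W[(i+1)%4] for i in range(4)];print([(np.linalg.norm(x).round(4),np.degrees(np.arctan2(x[1],x[0])).round(1)) for x in v])
E
```

```text
clock: 11.7
position: [0.5255, -0.3376, 0.1086]
ee_rot: [0.999, -0.034, -0.001, -0.001]
contact_force: [0.1, -0.8, -0.2]
width: 0.0277
pin_head [ 0.5311 -0.3372  0.0122] 0.72 [321. 203.]
pin_head [ 0.478  -0.3403  0.0066] 0.55 [262. 208.]
pin_tip [ 0.5332 -0.2602  0.007 ] 0.88 [317. 111.]
pin_tip [ 0.5601 -0.3079  0.0026] 0.52 [351. 165.]
366 ((346.95947265625, 231.7567596435547), (20.2210750579834, 21.700666427612305), 80.53767395019531) 
 [[ 0.4867 -0.0366]
 [ 0.4948 -0.0957]
 [ 0.4401 -0.1024]
 [ 0.4322 -0.0437]]
[(np.float64(0.0596), np.float64(97.8)), (np.float64(0.0551), np.float64(7.0)), (np.float64(0.0592), np.float64(-82.3)), (np.float64(0.055), np.float64(-172.6))]
```

View pics/w6.png

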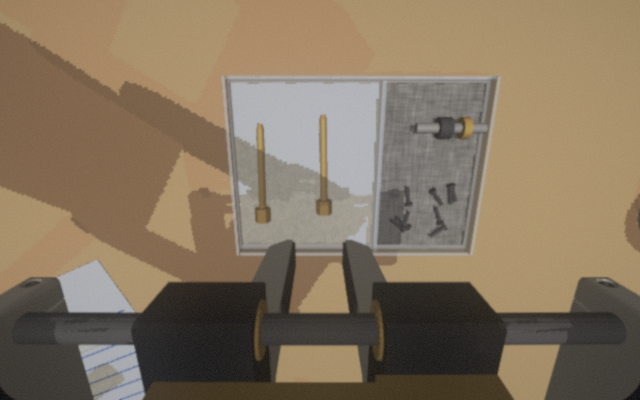

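```bash
python3 - <<'E'
from h import *
plan([.457,-.069,.12],-82.5,8)
E
```

```text
from [ 0.5266 -0.3383  0.1098] -3.87 rows [[-0.0109, -0.033, -0.0013, np.float64(9.83)], [-0.0164, -0.0306, -0.0013, np.float64(9.83)], [-0.0214, -0.0274, -0.0013, np.float64(9.83)], [-0.0258, -0.0233, -0.0013, np.float64(9.83)], [-0.0294, -0.0186, -0.0013, np.float64(9.83)], [-0.0321, -0.0133, -0.0013, np.float64(9.83)], [-0.0339, -0.0076, -0.0013, np.float64(9.83)], [-0.0347, -0.0017, -0.0013, np.float64(9.83)]] norm 0.0348
```

```bash
python3 -m inch '[[-0.011,-0.033,-0.002,9.8],[-0.0164,-0.0306,-0.002,9.8],[-0.0214,-0.0274,-0.002,9.8],[-0.0258,-0.0233,-0.001,9.8],[-0.0294,-0.0186,-0.001,9.8],[-0.0321,-0.0133,-0.001,9.8],[-0.0339,-0.0076,-0.001,9.8],[-0.0347,-0.0017,0,9.8]]' 0.05 && python3 -m inch '[[0,0,0,0],[0,0,0,0],[0,0,0,0],[0,0,0,0],[0,0,0,0],[0,0,0,0],[0,0,0,0],[0,0,0,0]]'
python3 - <<'E'
from h import *
np.set_printoptions(precision=4,suppress=True)
p,d=save('wrist','w7');c=ctrl.get_calibration('wrist');np.save('pics/w7_c.npy',c,allow_pickle=True)
print(yaw(ctrl.state()['ee_rot']))
for l in ['leaf_plate','leaf_barrel','leaf_hole_l','leaf_hole_r']:
    for r in ctrl.place_of('wrist',l)[:2]: print(l,np.array(r['point']),round(r['confidence'],2),w2uv(c,r['point'])[0].round())
r=ctrl.cut_out('wrist','leaf_plate')
for x in r[:2]:
    k=np.argwhere(x['mask'])[:,::-1].astype(np.float32);q=cv2.minAreaRect(k);b=cv2.boxPoints(q);W=uvz(c,b,.004)[:,:2];print(x['confidence'],len(k),b,W,W.mean(0))
    v=[W[i]-W[(i+1)%4] for i in range(4)];print([(np.linalg.norm(x).round(4),np.degrees(np.arctan2(x[1],x[0])).round(1)) for x in v])
E
```

```text
clock: 12.9
position: [0.4551, -0.0679, 0.1173]
ee_rot: [0.751, -0.66, -0.001, 0.0]
contact_force: [0.1, 0.1, -0.2]
width: 0.0883
clock: 13.9
position: [0.456, -0.0689, 0.1184]
ee_rot: [0.753, -0.658, 0.0, -0.0]
contact_force: [0.0, 0.0, -0.0]
width: 0.0884
-82.26395501371628
leaf_plate [ 0.3536 -0.0642 -0.0002] 0.98 [300. 297.]
leaf_plate [ 0.4552 -0.0731 -0.0001] 0.76 [322. 204.]
leaf_barrel [ 0.4842 -0.0596  0.007 ] 0.98 [311. 173.]
leaf_barrel [ 0.5647 -0.0171  0.0077] 0.9 [270.  66.]
leaf_hole_l [ 0.4854 -0.0799  0.005 ] 0.9 [334. 174.]
leaf_hole_l [ 0.561  -0.0266  0.0076] 0.81 [282.  73.]
leaf_hole_r [ 0.4854 -0.0799  0.005 ] 0.9 [334. 174.]
leaf_hole_r [ 0.561  -0.0266  0.0076] 0.81 [282.  73.]
0.88 1870 [[261.0271 290.8379]
 [319.4217 272.8703]
 [330.5784 309.1297]
 [272.1838 327.0973]] [[ 0.3588 -0.0252]
 [ 0.3865 -0.0801]
 [ 0.3469 -0.0968]
 [ 0.3172 -0.04  ]] [ 0.3523 -0.0605]
[(np.float64(0.0615), np.float64(116.8)), (np.float64(0.043), np.float64(23.0)), (np.float64(0.0642), np.float64(-62.4)), (np.float64(0.0442), np.float64(-160.4))]
0.81 4681 [[204.6237  78.3347]
 [253.3659  26.343 ]
 [313.0083  82.2578]
 [264.2661 134.2495]] [[ 0.5493  0.0355]
 [ 0.5919 -0.0009]
 [ 0.5579 -0.0517]
 [ 0.5115 -0.016 ]] [ 0.5526 -0.0083]
[(np.float64(0.056), np.float64(139.5)), (np.float64(0.0612), np.float64(56.2)), (np.float64(0.0586), np.float64(-37.6)), (np.float64(0.0638), np.float64(-126.3))]
```

View pics/w7.png

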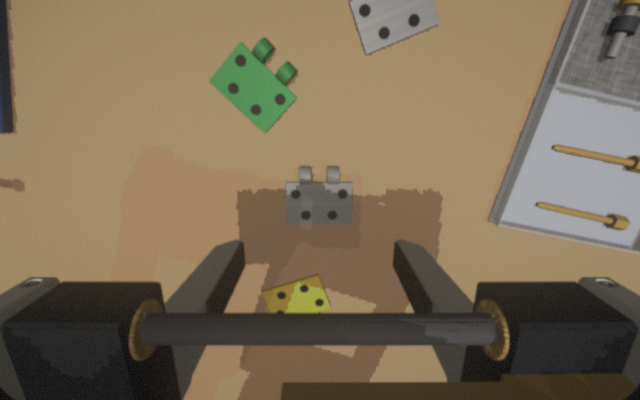

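```bash
python3 - <<'E'
from h import *
np.set_printoptions(precision=4,suppress=True)
c=np.load('pics/w7_c.npy',allow_pickle=True).item();p=cv2.imread('pics/w7.png');hsv=cv2.cvtColor(p,cv2.COLOR_BGR2HSV).astype(int)
m=np.zeros((400,640),np.uint8);m[155:235,270:370]=hsv[155:235,270:370,1]<70
n,L,st,ce=cv2.connectedComponentsWithStats(m);i=st[1:,4].argmax()+1;m=(L==i);print(st[i])
for v in list(range(164,182,3))+list(range(182,230,6)):
    k=np.where(m[v])[0]
    if len(k):print(v,k.min(),k.max(),len(k))
e=[]
for v in (186,192,198,204,210,216):
    k=np.where(m[v])[0];e.append(np.r_[uvz(c,[[k.min()-.5,v],[k.max()+.5,v]],.004)[:,:2].ravel()])
e=np.array(e);print(e)
for j in(0,2):
    f=np.polyfit(e[:,j],e[:,j+1],1);print('edge yaw',np.degrees(np.arctan(f[0])))
b=[];t=[]
for u in range(290,350,6):
    k=np.where(m[180:,u])[0]+180;b.append(uvz(c,[[u,k.max()+.5]],.004)[0,:2])
b=np.array(b);f=np.polyfit(b[:,1],b[:,0],1);print('back edge yaw',-np.degrees(np.arctan(f[0])),b.mean(0))
print('back mid',[(e[:,1].mean()+e[:,3].mean())/2],'tool',ctrl.state()['position'])
# knuckles
for u0,u1 in((295,315),(325,345)):
    k=np.argwhere(m[164:178,u0:u1])[:,::-1]+[u0,164];print('kn',uvz(c,[k.mean(0)],.012),k.min(0),k.max(0))
E
```

```text
[ 285  166   68   59 3217]
167 299 338 24
170 299 339 26
173 299 339 26
176 299 339 26
179 299 339 26
182 286 352 67
188 285 352 68
194 286 352 61
200 286 351 66
206 286 351 66
212 286 351 66
218 287 351 65
224 287 350 64
[[ 0.4688 -0.0375  0.4768 -0.0976]
 [ 0.4634 -0.039   0.4714 -0.0985]
 [ 0.4578 -0.0396  0.4659 -0.0994]
 [ 0.4522 -0.0401  0.4601 -0.0995]
 [ 0.4464 -0.0407  0.4545 -0.1004]
 [ 0.4408 -0.0422  0.4487 -0.1014]]
edge yaw 8.438912179620392
edge yaw 7.129201216098515
back edge yaw 7.665660992466078 [ 0.4362 -0.0711]
back mid [np.float64(-0.06966986940517587)] tool [ 0.456  -0.0689  0.1184]
kn [[ 0.4855 -0.0541  0.012 ]] [299 166] [311 177]
kn [[ 0.4889 -0.0778  0.012 ]] [327 166] [339 177]
```

```bash
python3 -m inch '[[0,-0.001,0.03,0],[0,0,0.03,0],[0,0,0.02,0],[0,0,0.013,0],[0,0,0.007,0],[0,0,0.0034,0],[0,0,0,0],[0,0,0,0]]' && python3 -m inch '[[0,0,0,0],[0,0,0,0],[0,0,0,0],[0,0,0,0],[0,0,0,0],[0,0,0,0],[0,0,0,0],[0,0,0,0]]' 1 20
python3 -c "
from h import *
print(ctrl.state()['position'],ctrl.state()['width'],ctrl.state()['contact_force'])"
```

```text
clock: 15.2
position: [0.4573, -0.0689, 0.0155]
ee_rot: [0.753, -0.658, 0.0, -0.0]
contact_force: [-0.6, -0.3, 0.7]
width: 0.0884
clock: 16.2
position: [0.457, -0.0688, 0.015]
ee_rot: [0.753, -0.658, 0.0, -0.0]
contact_force: [0.5, 0.1, 1.2]
width: 0.0593
[ 0.45703344 -0.06882057  0.01498888] 0.059283552699397606 [0.49123495 0.083701   1.23980089]
```

```bash
python3 - <<'E'
from h import *
s=ctrl.state();s['position']=[.457,-.0688,.095]
plan([.4475,.2521,.137],-95.3,8,s)
E
python3 -m inch '[[0,0,-0.004,0],[0,0,-0.01,0],[0,0,-0.02,0],[0,0,-0.025,0],[0,0,-0.021,0],[0,0,0,0],[0,0,0,0],[0,0,0,0]]'
```

```text
from [ 0.457  -0.0688  0.095 ] -82.27 rows [[-0.0399, -0.0042, -0.0053, np.float64(1.63)], [-0.04, -0.0031, -0.0053, np.float64(1.63)], [-0.0401, -0.0019, -0.0053, np.float64(1.63)], [-0.0401, -0.0008, -0.0053, np.float64(1.63)], [-0.0401, 0.0003, -0.0053, np.float64(1.63)], [-0.0401, 0.0015, -0.0053, np.float64(1.63)], [-0.04, 0.0026, -0.0053, np.float64(1.63)], [-0.04, 0.0038, -0.0053, np.float64(1.63)]] norm 0.0405
clock: 17.2
position: [0.4566, -0.0687, 0.094]
ee_rot: [0.753, -0.658, -0.001, 0.0]
contact_force: [0.6, -0.2, -1.2]
width: 0.0595
```

```bash
python3 -m inch '[[-0.02,-0.002,-0.005,1.6],[-0.04,-0.0031,-0.0055,1.6],[-0.045,-0.002,-0.0055,1.6],[-0.046,-0.001,-0.0055,1.6],[-0.046,0.0003,-0.0055,1.6],[-0.046,0.0015,-0.0055,1.6],[-0.043,0.0025,-0.0053,1.7],[-0.03,0.002,-0.0053,1.7]]' && python3 -m inch '[[-0.004,0,0,0],[0,0,0,0],[0,0,0,0],[0,0,0,0],[0,0,0,0],[0,0,0,0],[0,0,0,0],[0,0,0,0]]'
python3 - <<'E'
from h import *
np.set_printoptions(precision=4,suppress=True)
s=ctrl.state();p,d=save('wrist','w8');c=ctrl.get_calibration('wrist');np.save('pics/w8_c.npy',c,allow_pickle=True)
plan([.4475,.2521,.137],-95.3,1)
for l in ['leaf_barrel','leaf_hole_l','leaf_hole_r','jamb_barrel','jamb_gap_l','jamb_gap_r']:
    for r in ctrl.place_of('wrist',l)[:2]: print(l,np.array(r['point']),round(r['confidence'],2),w2uv(c,r['point'])[0].round())
cv2.imwrite('pics/w8b.png',cv2.resize(p[60:310,170:490,::-1],None,fx=2.4,fy=2.4,interpolation=cv2.INTER_CUBIC))
E
```

```text
clock: 18.2
position: [0.4478, 0.2492, 0.1374]
ee_rot: [-0.674, 0.739, 0.0, -0.001]
contact_force: [-0.4, -0.3, -1.1]
width: 0.0596
clock: 19.2
position: [0.4487, 0.2515, 0.138]
ee_rot: [-0.674, 0.739, 0.0, -0.0]
contact_force: [-0.3, 0.2, -1.5]
width: 0.0595
from [0.4487 0.2515 0.138 ] -95.27 rows [[-0.0005, 0.0012, 0.001, np.float64(0.03)]] norm 0.0017
leaf_barrel [0.4757 0.2522 0.1305] 0.86 [311. 216.]
leaf_barrel [ 0.5669 -0.0181  0.0072] 0.83 [627.  34.]
leaf_hole_l [ 0.3243 -0.064   0.0071] 0.94 [625. 285.]
leaf_hole_l [0.4751 0.2345 0.1245] 0.85 [343. 211.]
leaf_hole_r [ 0.3243 -0.064   0.0071] 0.94 [625. 285.]
leaf_hole_r [0.4751 0.2345 0.1245] 0.85 [343. 211.]
jamb_barrel [0.5172 0.2483 0.1186] 0.65 [311. 137.]
jamb_gap_l [0.5205 0.2577 0.1185] 0.79 [294. 132.]
jamb_gap_l [0.5195 0.2339 0.1194] 0.63 [337. 130.]
jamb_gap_r [0.5205 0.2577 0.1185] 0.79 [294. 132.]
jamb_gap_r [0.5195 0.2339 0.1194] 0.63 [337. 130.]
```

View pics/w8b.png

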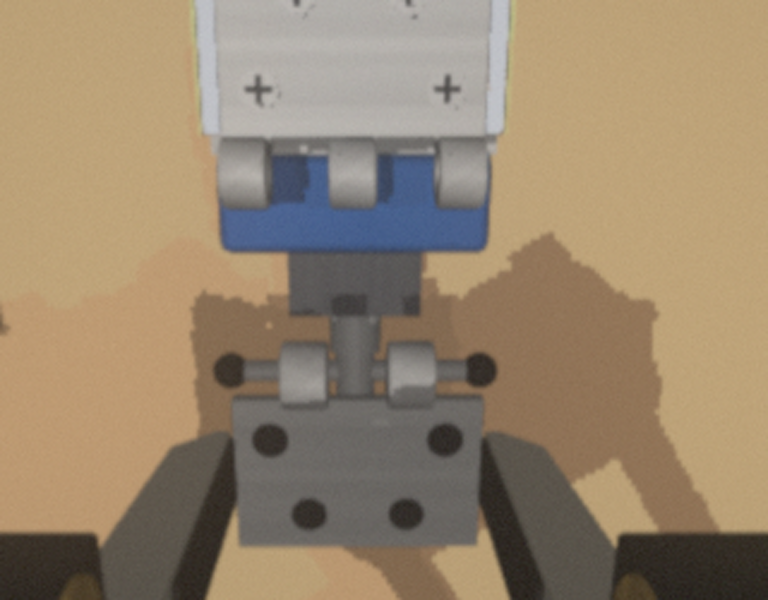

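```bash
cat > fit.py <<'E'
from h import *
np.set_printoptions(precision=4,suppress=True)
def an(name,pos,q):
    c=np.load(f'pics/{name}_c.npy',allow_pickle=True).item();d=np.load(f'pics/{name}_d.npy')
    vv,uu=np.mgrid[0:400,0:640];W=uv2w(c,np.c_[uu.ravel(),vv.ravel()],d.ravel()).reshape(400,640,3)
    T=(W-np.array(pos))@rot(q)   # tool frame
    return c,d,W,T,uu,vv
E
python3 - <<'E'
from fit import *
s=ctrl.state();c,d,W,T,uu,vv=an('w8',s['position'],s['ee_rot'])
# forward f=-T[1]; print leaf & jamb height profile along columns
for u in (296,318,342): # leaf kn l, jamb mid, leaf kn r
    print(u,[(v,*(T[v,u]*1000).round(1)) for v in range(110,290,8)])
ctr=((-T[...,1]>.018)&(-T[...,1]<.036)&(T[...,2]>.0)&(T[...,2]<.02)&(abs(T[...,0])<.03))
jm=((-T[...,1]>.055)&(-T[...,1]<.085)&(T[...,2]>.004)&(T[...,2]<.022)&(abs(T[...,0])<.045))
for nm,m in(('leaf',ctr),('jamb',jm)):
    n,L,st,ce=cv2.connectedComponentsWithStats(m.astype(np.uint8))
    for i in range(1,n):
        if st[i,4]>40:
            t=T[L==i]*1000;print(nm,st[i],'x',np.percentile(t[:,0],[2,50,98]),'fwd',np.percentile(-t[:,1],[2,98]),'z',np.percentile(t[:,2],[2,20]))
E
```

```text
296 [(110, np.float64(-11.2), np.float64(-82.6), np.float64(20.6)), (118, np.float64(-14.2), np.float64(-77.2), np.float64(61.3)), (126, np.float64(-14.2), np.float64(-72.1), np.float64(59.8)), (134, np.float64(-14.3), np.float64(-66.8), np.float64(59.8)), (142, np.float64(-14.4), np.float64(-61.5), np.float64(59.4)), (150, np.float64(-14.6), np.float64(-56.1), np.float64(59.6)), (158, np.float64(-14.6), np.float64(-50.8), np.float64(58.5)), (166, np.float64(-16.9), np.float64(-40.1), np.float64(86.9)), (174, np.float64(-17.0), np.float64(-33.8), np.float64(86.6)), (182, np.float64(-17.2), np.float64(-27.2), np.float64(87.2)), (190, np.float64(-17.4), np.float64(-20.2), np.float64(88.4)), (198, np.float64(-21.3), np.float64(0.7), np.float64(137.1)), (206, np.float64(-11.1), np.float64(-34.1), np.float64(2.8)), (214, np.float64(-10.9), np.float64(-30.8), np.float64(-0.7)), (222, np.float64(-10.9), np.float64(-26.9), np.float64(-2.3)), (230, np.float64(-11.3), np.float64(-21.1), np.float64(1.1)), (238, np.float64(-12.0), np.float64(-12.7), np.float64(9.5)), (246, np.float64(-12.2), np.
[... 2645 characters left out ...]
np.float64(-2.0)), (230, np.float64(13.5), np.float64(-21.0), np.float64(1.3)), (238, np.float64(14.3), np.float64(-12.4), np.float64(10.2)), (246, np.float64(14.3), np.float64(-7.6), np.float64(9.7)), (254, np.float64(14.5), np.float64(-2.4), np.float64(9.9)), (262, np.float64(14.7), np.float64(3.2), np.float64(10.8)), (270, np.float64(14.7), np.float64(8.0), np.float64(9.8)), (278, np.float64(14.8), np.float64(13.2), np.float64(9.6)), (286, np.float64(15.0), np.float64(19.5), np.float64(10.8))]
leaf [266 202 105  29 815] x [-26.9864   0.5375  27.7935] fwd [18.11  35.059] z [0.0856 1.0555]
jamb [ 260  106  114   42 3059] x [-28.6677  -0.414   28.225 ] fwd [64.264  84.6693] z [8.6938 9.9272]
```

```bash
cat >> fit.py <<'E'
from scipy.optimize import least_squares
def comps(T,lo,hi,zlo,zhi,lab):
    m=((-T[...,1]>lo)&(-T[...,1]<hi)&(T[...,2]>zlo)&(T[...,2]<zhi)&(abs(T[...,0])<.045)).astype(np.uint8)
    n,L,st,ce=cv2.connectedComponentsWithStats(m,connectivity=4);o=[]
    for i in range(1,n):
        if st[i,4]<60: continue
        t=T[L==i]*1000
        # per-row width centre
        xs=[];
        for v in range(st[i,1]+2,st[i,1]+st[i,3]-2):
            k=np.where(L[v]==i)[0]; x=T[v,k,0]*1000; xs.append((x.min()+x.max())/2)
        r=least_squares(lambda p:np.hypot(-t[:,1]-p[0],t[:,2]-p[1])-8,[np.median(-t[:,1]),np.median(t[:,2])+6],loss='soft_l1').x
        o.append((np.median(xs),*r)); print(lab,st[i],'x range',np.percentile(t[:,0],[1,99]),'x mid %.2f fwd %.2f z %.2f'%o[-1])
    return np.array(o)
E
python3 - <<'E'
from fit import *
s=ctrl.state();c,d,W,T,uu,vv=an('w8',s['position'],s['ee_rot'])
comps(T,.018,.036,-.004,.0045,'leaf');comps(T,.060,.0805,.006,.0165,'jamb')
E
```

```text
leaf [286 203  21  28 525] x range [-16.2854  -6.1845] x mid -11.18 fwd 27.13 z 6.44
leaf [331 203  21  28 529] x range [ 7.5438 17.9099] x mid 12.85 fwd 27.13 z 6.45
jamb [260 117  23  31 605] x range [-29.21   -18.9198] x mid -24.00 fwd 71.30 z 17.39
jamb [307 117  20  31 584] x range [-5.0958  4.8112] x mid -0.13 fwd 71.28 z 17.41
jamb [351 117  23  30 601] x range [18.549  28.9876] x mid 23.65 fwd 71.30 z 17.41
```

```bash
python3 -m inch '[[-0.001,0,0.005,0],[0,0,0.006,0],[0,-0.006,0,0],[0,-0.008,0,0],[0,-0.008,0,0],[0,-0.004,0,0],[0,0,0,0],[0,0,0,0]]'
python3 - <<'E'
from fit import *
s=ctrl.state();save('wrist','w9');np.save('pics/w9_c.npy',ctrl.get_calibration('wrist'),allow_pickle=True);c,d,W,T,uu,vv=an('w9',s['position'],s['ee_rot'])
comps(T,.018,.0365,-.004,.0045,'leaf');comps(T,.0372,.0547,-.005,.0055,'jamb');print(yaw(s['ee_rot']),s['position'],s['contact_force'])
E
```

```text
clock: 20.55
position: [0.4746, 0.2501, 0.127]
ee_rot: [-0.674, 0.739, 0.0, -0.0]
contact_force: [-0.5, 0.9, -1.5]
width: 0.0594
leaf [331 203  21  28 523] x range [ 7.53   17.8206] x mid 12.80 fwd 27.16 z 6.38
leaf [286 204  21  27 521] x range [-16.3108  -6.2217] x mid -11.25 fwd 27.09 z 6.38
jamb [261 169  23  30 603] x range [-28.2839 -18.0503] x mid -23.13 fwd 45.30 z 6.37
jamb [308 169  21  30 586] x range [-4.484  5.683] x mid 0.81 fwd 45.21 z 6.37
jamb [354 169  22  30 605] x range [19.4823 29.5676] x mid 24.48 fwd 45.25 z 6.42
-95.27043212993647 [0.4746 0.2501 0.127 ] [-0.4518  0.8532 -1.5102]
```

```bash
python3 -m inch '[[0,-0.003,0,0],[0,-0.003,0,0],[0,-0.003,0,0],[0,-0.003,0,0],[0,-0.002,0,0],[0,0,0,0],[0,0,0,0],[0,0,0,0]]'
```

```text
clock: 21.6
position: [0.4886, 0.2488, 0.1271]
ee_rot: [-0.674, 0.739, 0.0, 0.0]
contact_force: [0.4, 0.5, -2.0]
width: 0.0593
```

```bash
python3 -m inch '[[0,-0.001,0,0],[0,-0.001,0,0],[0,-0.001,0,0],[0,-0.0006,0,0],[0,0,0,0],[0,0,0,0],[0,0,0,0],[0,0,0,0]]'
python3 - <<'E'
from fit import *
s=ctrl.state();p,d=save('wrist','w10');c=ctrl.get_calibration('wrist');np.save('pics/w10_c.npy',c,allow_pickle=True);c,d,W,T,uu,vv=an('w10',s['position'],s['ee_rot'])
o=comps(T,.019,.036,-.005,.0040,'all');print(yaw(s['ee_rot']),s['position'],s['contact_force'],s['moment'])
cv2.imwrite('pics/w10b.png',cv2.resize(p[130:300,220:420,::-1],None,fx=3.4,fy=3.4,interpolation=cv2.INTER_CUBIC))
E
```

```text
clock: 22.6
position: [0.4922, 0.2485, 0.127]
ee_rot: [-0.674, 0.739, 0.0, -0.0]
contact_force: [0.0, -0.2, -1.2]
width: 0.0594
all [263 203  22  27 522] x range [-28.1582 -17.9518] x mid -23.10 fwd 27.62 z 6.41
all [309 203  20  27 509] x range [-4.191   5.8561] x mid 0.84 fwd 27.67 z 6.39
all [353 203  22  27 529] x range [19.4898 29.869 ] x mid 24.58 fwd 27.67 z 6.41
all [286 204  21  27 523] x range [-16.297   -6.1808] x mid -11.20 fwd 27.20 z 6.39
all [331 204  21  27 514] x range [ 7.5208 17.8574] x mid 12.83 fwd 27.24 z 6.49
-95.26898535359345 [0.4922 0.2485 0.127 ] [ 0.034  -0.1944 -1.1809] [-0.0083  0.1378  0.0385]
```

View pics/w10b.png

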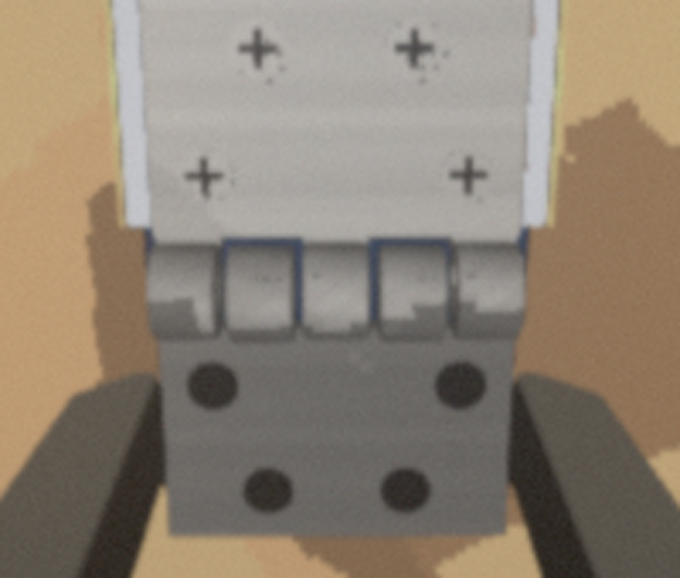

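```bash
python3 -m inch '[[0,-0.0004,0,0],[0,0,0,0],[0,0,0,0],[0,0,0,0],[0,0,0,0],[0,0,0,0],[0,0,0,0],[0,0,0,0]]' 1 12
python3 - <<'E'
from fit import *
s=ctrl.state();p,d=save('wrist','w11');c=ctrl.get_calibration('wrist');np.save('pics/w11_c.npy',c,allow_pickle=True);c,d,W,T,uu,vv=an('w11',s['position'],s['ee_rot'])
o=comps(T,.019,.036,-.005,.0040,'all');print(s['position'],s['contact_force'],s['width'],s['clock'])
p,d=save('top','t11');c=ctrl.get_calibration('top');b=cv2.imread('pics/top0.png')
for l in['pin_head','pin_tip']:
    for r in ctrl.place_of('top',l)[:3]: print(l,np.array(r['point']),r['confidence'])
f=lambda a:cv2.resize(a[140:290,315:480],(396,360));cv2.imwrite('pics/c11.png',np.hstack([f(b),f(p[:,:,::-1])]))
E
```

```text
clock: 23.65
position: [0.4926, 0.2484, 0.1271]
ee_rot: [-0.674, 0.739, -0.0, -0.0]
contact_force: [-0.3, 0.4, -0.8]
width: 0.0594
all [309 203  20  28 524] x range [-4.1941  5.8525] x mid 0.85 fwd 27.20 z 6.40
all [263 204  21  27 525] x range [-28.3239 -18.0301] x mid -23.18 fwd 27.19 z 6.39
all [286 204  21  27 516] x range [-16.3175  -6.2181] x mid -11.22 fwd 27.14 z 6.43
all [331 204  21  27 516] x range [ 7.5148 17.8346] x mid 12.82 fwd 27.14 z 6.45
all [353 204  22  27 527] x range [19.4603 29.8046] x mid 24.55 fwd 27.30 z 6.48
[0.4926 0.2484 0.1271] [-0.2721  0.4259 -0.8116] 0.05941195847360487 23.65
pin_head [ 0.5261 -0.3331  0.0075] 0.53
pin_tip [ 0.5332 -0.2584  0.0065] 0.39
pin_tip [0.5178 0.2316 0.1178] 0.31
```

View pics/c11.png

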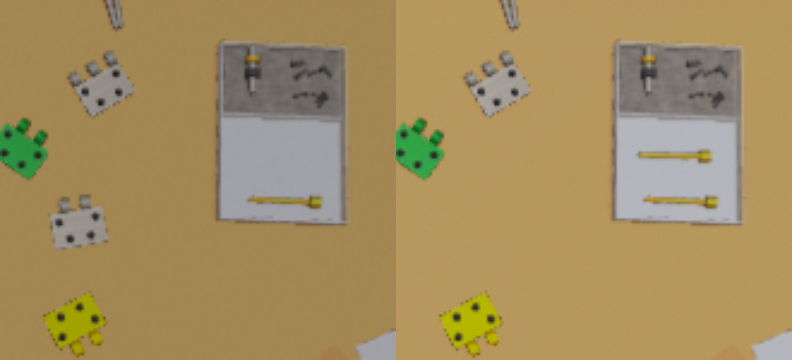

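All knuckle axes agree to about 0.1 mm. In the tray the pin lies parallel to the spare with its head at the same end, and the other leaf, the spare pin and the look-alikes have not moved.

```bash
python3 -c "
from station import ctrl
print(ctrl.close_job())"
```

```text
the job is handed in; nothing more can be done
None
```

The pin is in the tray and the two-knuckle leaf is held in place at the jamb leaf, ready for you to slip the pin in. I handed the job in at about 24 s on the robot's clock, well under the 61 s limit.

- **Pin:** I drew it straight out and laid it in the free middle of the roomy bay. The last picture shows it parallel to the spare pin, with its head at the same end.
- **Leaf:** It is held flat and barrel-up with a 12 N grip, its knuckles between the jamb's. In the last measurement the five knuckle axes agreed to about 0.2 mm, and the leaf sat within about 0.1 mm of the middle of its gaps. There was no sign of it pressing on the jamb: the force reading stayed near 1 N, about the leaf's own weight.
- **Other things:** Comparing pictures from before and after, the other leaf, the spare pin, the tray's contents and the green and yellow look-alikes had not moved. That comparison did not cover the shell, the screwdriver or most of the pliers. The arm was never brought near them.

No check failed. The networks did confuse the leaves and the look-alikes at times, so I chose the leaf by counting knuckles in an enlarged picture.

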